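# Click a track sprocket round to its mark

### The job

On the track-building stand, bring the sprocket's master tooth (the one with a steel dowel through it) straight up over the two pointers. Flick the toothed edge with a fingertip so that the top of the wheel moves away from the robot, one click at a time, letting the wheel drop into each notch, and do not run past the mark or turn it backwards. Do not pick up or shove the other things on the bench.

Things in the scene. Friction and masses are not known exactly. Their poses are not given: they have to be found in the camera images.
- sprocket (a joint): turn of the sprocket, rad. 0: master tooth straight up over the pointers. Grows as the wheel's top moves along the stand's +x. Starts at about -1.57, -2.36 or -3.14. One click is 0.785; a spring holds it in a notch at every multiple. It takes about 8 N at the toothed edge; past half a click the spring pulls it on into the next notch, let go sooner it drops back. Turns either way.
- axle (a point): centre of the grey sprocket, 95 mm above the bench. Axes are the stand's: x level in the wheel's plane, roughly away from the robot; y along the axle; z up. Disc of radius 44 mm, 16 mm thick, 8 straight radial teeth 45 deg apart (10 mm along the rim, 14 mm wide, tips at radius 70 mm). In each notch one tooth is straight up; the gap behind it is about 40 mm long at 50 mm above the axle.
- stand: bolted-down grey stand that carries the sprocket. Origin at the centre of its 150 x 90 mm foot, right under the axle; axes as the axle's. Two cheeks 8 mm thick stand either side of the wheel at y = -32 and +32 mm, each with a slim pointer on top that ends 39 mm above the axle, lower than the teeth.
- dowel (a point): middle of the steel dowel (8 mm thick, 50 mm long, along the axle) through the master tooth, 61 mm from the axle's centre, sticking out either side. At the start it is on the robot's side of the wheel or underneath, perhaps out of sight; it turns with the wheel and is straight above the axle when the job is done.
- idler: similar stand with a plain toothless dark wheel (radius 64 mm, axle 92 mm above the foot), bolted down, not part of the job. Origin at the centre of its foot.
- shoes: stack of dark steel track shoes 90 x 36 x 25 mm, loose, leave alone. Origin at the centre of its underside.
- bushing: brass ring, 34 mm across, 28 mm high, standing loose, leave alone. Origin at the centre of its underside.
- ram: white and steel model hydraulic cylinder, 185 mm long, 28 mm thick, lying along its x, leave alone. Origin under its middle.
- bucket: dark model digger bucket 90 x 100 x 63 mm, leave alone. Origin at the centre of its underside.
- grease: steel can, 54 mm across, 85 mm high, leave alone. Origin at the centre of its underside.
- driver: screwdriver 170 mm long lying along its x, leave alone. Origin under its middle.
Not all that is in view belongs to the job. What is shaped like the stand but turquoise is not meant.

How it is judged (in metres and radians):
On the way:
1. the sprocket stands in the notch one click short of the mark (value of joint sprocket between -0.935 and -0.635 rad), for 0.2 s.
At the end, for the whole second after the job is handed in: the sprocket rests in the notch with its master tooth straight up over the pointers, within 0.12 rad (7 degrees) (value of joint sprocket between -0.12 and 0.12 rad and velocity of joint sprocket between -0.1 and 0.1 rad/s); the robot touches nothing.
It fails at once if the sprocket is run more than half a click past the mark (value of joint sprocket above 0.45 rad).
It fails at once if the sprocket is turned backwards beyond its farthest start (value of joint sprocket below -3.6 rad).
It fails at once if a loose thing on the bench is shoved or lifted more than 20 mm (distance of any of shoes, bushing, ram, bucket, grease, driver from where it was at the start of the episode above 0.02 m).
It also fails if it takes over 45 s, if anything falls off the work surface, if the arm or the gripper's body presses on something with over 40 N, if the wrist force passes 120 N, or if a joint passes its speed limit or range.

### The arm

A 6-joint arm with a two-finger parallel gripper is mounted at the origin on the work surface. World frame = base frame: x ahead of the robot, y to its left, z up, the work surface at z = 0. Lengths are in mm, angles in rad, forces in N, time in s.
With the tool pointing down it reaches from about 225 to 725 mm from the base axis. Payload 3.1 kg.
Tool frame: the origin (TCP) lies midway between the tips of the shut fingers; the grasp point (between the pads) lies 19 mm behind it (ctrl.tcp_to_grasp is the z of the grasp point in the tool frame, in mm); z points along the fingers, y is the line along which they close (so a half turn about z gives the same grasp; the last joint's range is limited). The gripper opens to 85 mm and grips with 20 to 120 N. Pads are 22 mm wide; open, the fingers measure 114 mm over their backs; the gripper's body (76 mm by 85 mm) begins 54 mm behind the grasp point. The pads swing forward as they close: fully open they stand 13 mm farther back than shut.
Start: joints at [1.086, 0.048, 0.099, 1.622, 0, 1.443], TCP at [183.377, 491.925, 231.312] pointing down, gripper open.
Joint ranges: [-2.91, 2.91], [-0.99, 1.94], [-1.21, 1.42], [-2.12, 2.29], [-1.49, 1.47], [-3.14, 3.14]. Speed limits (rad/s): [2.79, 2.79, 3.14, 3.14, 3.14, 3.14].

### API

Orientations are given as a 3x3 rotation matrix whose columns are the frame's x, y, z axes.
In Python, from rig import ctrl gives the robot as it stands. The module is installed in compiled form; this text tells all that it offers. Calls block until the motion is done:
- ctrl.goto(position, orientation): joint-space move of the TCP to a pose.
- ctrl.move_linear(position, rotation=None, velocity=150, stop_force=None): straight line of the TCP; rotation=None keeps the orientation; velocity is the mean speed in mm/s. With stop_force (N) it stops when the force on the tool has changed by that much, and returns True; else False.
- ctrl.movej(angles): joint-space move.
- ctrl.command_gripper(opening, squeeze=None): opening from 0.0 (shut) to 1.0 (fully open); squeeze is the grip in N (None keeps the last); returns when the fingers have stopped.
- ctrl.hold(seconds).
- ctrl.inverse_kinematics(position, orientation): joint angles nearest the present ones, or None.
- ctrl.capture(name): name is "scene" or "top" or "wrist"; returns the picture (480x640x3 uint8, red, green, blue); there is no depth.
- ctrl.camera_params(name): a dict with "K" (3x3 intrinsics, pixels), "eye" and "rotation" of the camera in the world. Camera axes: x right, y down, z forward; pixel columns grow to the right and rows downward; lengths in mm; the calibration is good to about 2 mm. A picture is of the moment at which its call begins: read the wrist's pose just before it. camera_params takes no time and is no camera call; for the wrist camera it gives the pose at the moment of the call.
A pose or a line that the arm cannot do raises ctrl.PlanningError and nothing moves.
- ctrl.close_job(): hands the job in; it is judged then, once.
Trained networks look in the newest picture that a camera, given by its name, has taken for a name from the list of things; names that differ only in an ending like _2 or _b are one class to them, and where a whole thing is asked for, a point or a joint stands for the part that bears it (a point fixed in the world has none). Each returns a list of dicts, best first, with "conf" (0 to 1); they miss things now and then, are a little off and sometimes report something else, mostly with a low value. They report only what shows in the picture. A call takes as long as a camera call. They do not tell look-alikes from the thing itself.
- ctrl.search_frame(thing, camera): "bbox" ([left, top, width, height] as shares, 0 to 1, of the picture: columns of its width, rows of its height, round what is visible of it).
- ctrl.spot_point(thing, camera): "at" ([row, column] as shares, 0 to 1, of the picture: columns of its width, rows of its height: a listed point, or the origin of a listed thing).
Readings, each from a call of its own:
- ctrl.get_clock(): time.
- ctrl.get_joint_pos(): joint angles.
- ctrl.get_joint_velocities(): joint speeds.
- ctrl.get_joint_torque(): joint torques, N m.
- ctrl.get_tcp_pos(): TCP position.
- ctrl.get_tool_rot(): TCP orientation.
- ctrl.get_contact_force(): force on the tool from outside, world axes, zero at the start.
- ctrl.get_ft_torque(): the same for the moment, N m.
- ctrl.get_finger_gap(): opening from 0.0 (shut) to 1.0 (fully open).
- ctrl.get_grip_force(): force on a finger pad.
Only numpy, scipy, OpenCV 4.12 (cv2) and the standard library are available. Lean on these libraries where they do the work, as an engineer would, in place of code of your own. Each camera call takes 0.05 s, during which the arm holds its last target. There are 200 camera calls.

## Working session

There is one attempt and no reset: what is moved stays moved. The work goes in short steps, each a Python script; the robot and the scene stay as the last script left them, time stands still between calls to the robot, and variables do not carry over. Pictures are saved under pics/ and viewed, at most 10 in all, crops included, and the job is handed in when it is done.

```bash
mkdir -p pics
python3 - <<'E'
from rig import ctrl
import cv2,numpy as np
for n in ("scene","top"):
    im=ctrl.capture(n); cv2.imwrite(f"pics/{n}0.png",im[:,:,::-1])
    p=ctrl.camera_params(n); print(n,p["K"].tolist(),np.round(p["eye"],1),np.round(p["rotation"],4).tolist())
    for t in ("stand","axle","dowel"):
        print(t,[(np.round(np.array(d["at"])*[480,640],1).tolist(),round(d["conf"],2)) for d in ctrl.spot_point(t,n)])
print(ctrl.get_clock())
E
```

```text
scene [[557.0824253037979, 0.0, 319.8494562088458], [0.0, 557.0824253037979, 239.12907264222], [0.0, 0.0, 1.0]] [1066.   789.1 1036.6] [[-0.8098, 0.3985, -0.4307], [0.5867, 0.5492, -0.5951], [-0.0006, -0.7346, -0.6785]]
stand [([323.1, 348.9], 0.86), ([293.0, 501.4], 0.57)]
axle [([301.8, 347.9], 0.93), ([267.0, 508.0], 0.74)]
dowel [([246.4, 519.9], 0.78), ([293.2, 372.3], 0.68)]
top [[524.7125287651996, 0.0, 326.1700321461301], [0.0, 524.7125287651996, 240.22070372629236], [0.0, 0.0, 1.0]] [ 272.9   19.5 1442. ] [[0.0191, -0.9902, 0.1381], [-0.9998, -0.0189, 0.0022], [0.0004, -0.1381, -0.9904]]
stand [([216.8, 279.9], 0.92), ([357.7, 215.8], 0.58), ([212.5, 274.2], 0.3)]
axle [([210.6, 272.6], 0.7), ([358.2, 207.4], 0.69)]
dowel [([360.2, 204.4], 0.71), ([236.6, 271.4], 0.68)]
0.4
```

View pics/scene0.png

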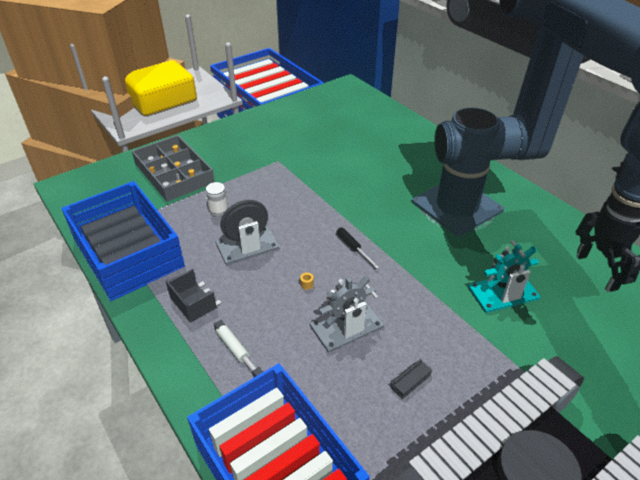

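View pics/top0.png

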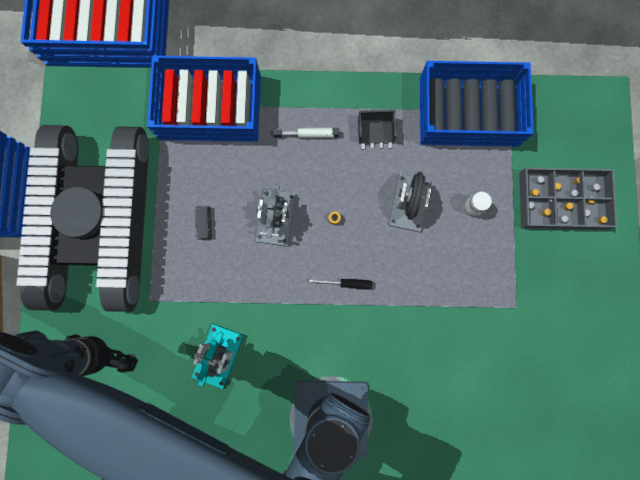

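The possible candidates in the scene picture are the grey toothed stand at px (348,310), the turquoise look-alike at (512,275) and the dark toothless idler at (246,225). I choose the grey one. In the top view it is at (275,215).

```bash
cat > h.py <<'E'
from rig import ctrl
import cv2,numpy as np
def ray(n,rc):
    p=ctrl.camera_params(n); d=np.array(p["rotation"])@np.linalg.inv(p["K"])@[rc[1],rc[0],1]
    return np.array(p["eye"]),d/np.linalg.norm(d)
def onz(n,rc,z):
    e,d=ray(n,rc); return e+d*(z-e[2])/d[2]
def tri(obs):
    A=0;b=0
    for n,rc in obs:
        e,d=ray(n,rc); P=np.eye(3)-np.outer(d,d); A=A+P; b=b+P@e
    return np.linalg.solve(A,b)
def proj(n,X):
    p=ctrl.camera_params(n); c=np.array(p["rotation"]).T@(np.array(X)-p["eye"]); u=np.array(p["K"])@c; return u[:2]/u[2]
E
python3 - <<'E'
from h import *
ax=tri([("scene",(301.8,347.9)),("top",(210.6,272.6))]);dw=tri([("scene",(293.2,372.3)),("top",(236.6,271.4))])
print(ax,dw)
for n,rc in (("scene",(301.8,347.9)),("top",(210.6,272.6))): print(onz(n,rc,95))
for n,rc in (("scene",(323.1,348.9)),("top",(216.8,279.9))): print(onz(n,rc,0))
a=cv2.imread("pics/scene0.png")[260:360,298:398];b=cv2.imread("pics/top0.png")[170:260,230:320]
cv2.imwrite("pics/c.png",np.hstack([cv2.resize(a,(400,400),interpolation=2),cv2.resize(b,(400,400),interpolation=2)]))
E
```

```text
[536.68629926 164.18718153  92.32671559] [468.96028092 167.21533651  79.35983294]
[538.24329906 165.89216078  95.        ]
[536.10096715 163.96069124  95.        ]
[523.77518315 156.39097809   0.        ]
[537.44843955 153.1854039    0.        ]
```

View pics/c.png

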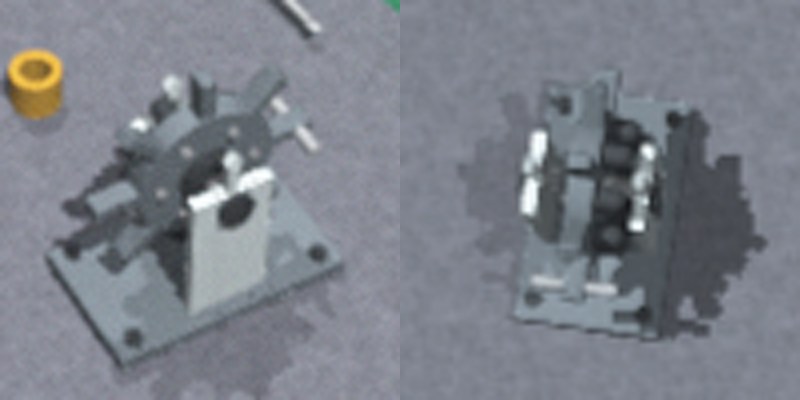

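The left half of the crop shows the grey wheel, with the dowel at crop (295,125). In the right half its ends are at (545,283) and (600,289), on the robot's side. That suggests a start near -1.57. Next I check this against projections and get the yaw from the foot corners.

Run:
```python
from h import *
C=[(515,318),(660,338),(548,80),(690,105)]
P=np.array([onz("top",(170+y/4.4444,230+(x-400)/4.4444),8)[:2] for x,y in C])
S=np.array([onz("scene",(260+y/4,298+x/4),8)[:2] for x,y in [(48,255),(123,360),(345,262)]])
print(P.round(1).tolist(),P.mean(0)); print(S.round(1).tolist())
for a,b in ((0,2),(1,3)): d=P[b]-P[a]; print(np.hypot(*d),np.degrees(np.arctan2(d[1],d[0])))
for a,b in ((0,1),(2,3)): d=P[a]-P[b]; print(np.hypot(*d),np.degrees(np.arctan2(d[1],d[0]))-90)
d=S[1:]-S[:1]
for i,j in ((0,1),(1,2),(0,2)): d=S[j]-S[i]; print("S",i,j,np.hypot(*d),np.degrees(np.arctan2(d[1],d[0])))
yaw=np.radians(-7)
for yawd in (-12,-7,-3):
  yaw=np.radians(yawd);x=np.array([np.cos(yaw),np.sin(yaw),0]);y=np.array([-x[1],x[0],0]);A=np.array([536.5,164.5,95])
  for q in (-1.57,-2.36):
    D=A+61*(np.sin(q)*x+np.cos(q)*np.array([0,0,1]))
    o=[]
    for s in (25,-25):
        u=proj("top",D+s*y);v=proj("scene",D+s*y); o+=[((u[0]-230)*4.444+400).round(),((u[1]-170)*4.444).round(),((v[0]-298)*4).round(),((v[1]-260)*4).round()]
    print(yawd,q,o)
```

```text
[[465.4, 216.5], [454.6, 126.2], [616.9, 201.4], [602.6, 111.6]] [534.86535952 163.94586693]
[[602.7, 109.4], [611.6, 194.9], [465.7, 215.2]]
152.2987304803192 -5.6870086053089635
148.68105658531434 -5.6267893209383315
90.97326302179393 -6.810999626347623
90.9600592044061 -9.091920472055989
S 0 1 85.91016972980198 84.06658071752466
S 1 2 147.3586496682884 172.0642327835053
S 0 2 173.14674013887426 142.33731120995463
-12 -1.57 [np.float64(522.0), np.float64(270.0), np.float64(319.0), np.float64(162.0), np.float64(605.0), np.float64(289.0), np.float64(277.0), np.float64(101.0)]
-12 -2.36 [np.float64(538.0), np.float64(253.0), np.float64(285.0), np.float64(222.0), np.float64(619.0), np.float64(271.0), np.float64(245.0), np.float64(161.0)]
-7 -1.57 [np.float64(530.0), np.float64(275.0), np.float64(317.0), np.float64(154.0), np.float64(615.0), np.float64(287.0), np.float64(269.0), np.float64(96.0)]
-7 -2.36 [np.float64(544.0), np.float64(257.0), np.float64(285.0), np.float64(216.0), np.float64(626.0), np.float64(269.0), np.float64(239.0), np.float64(158.0)]
-3 -1.57 [np.float64(537.0), np.float64(279.0), np.float64(315.0), np.float64(148.0), np.float64(622.0), np.float64(285.0), np.float64(263.0), np.float64(92.0)]
-3 -2.36 [np.float64(548.0), np.float64(261.0), np.float64(285.0), np.float64(211.0), np.float64(631.0), np.float64(266.0), np.float64(234.0), np.float64(155.0)]
```

The projections fit a start of -1.57 and a yaw of about -7°, so it takes two clicks. Axle at about (535.5, 164.2, 95). I'll go above the gap with the fingers shut, find the tooth by contact and do one click.

```bash
cat >> h.py <<'E'
yaw=np.radians(-7);X=np.array([np.cos(yaw),np.sin(yaw),0]);Y=np.array([-X[1],X[0],0]);Z=np.array([0,0,1.])
A=np.array([535.5,164.2,95])
R=np.column_stack([X,-Y,-Z])
def at(x,h): return A+x*X+h*Z
def loc():
    d=np.array(ctrl.get_tcp_pos())-A; return np.round([d@X,d@Y,d@Z],1)
def click():
    global h
    s=ctrl.move_linear(at(-25,52),velocity=60,stop_force=6); print("down",s,loc())
    if s: return
    s=ctrl.move_linear(at(-4,52),velocity=25,stop_force=3); l=loc(); print("touch",s,l)
    if not s: return
    ctrl.move_linear(at(l[0]+26,52),velocity=40); print("push",loc(),np.round(ctrl.get_contact_force(),1))
    ctrl.hold(.4); print(np.round(ctrl.get_contact_force(),1))
    ctrl.move_linear(at(l[0]+26,100),velocity=60); ctrl.hold(.4)
def look(name):
    for n in ("scene","top"): cv2.imwrite(f"pics/{name}_{n}.png",ctrl.capture(n)[:,:,::-1])
    a=cv2.imread(f"pics/{name}_scene.png")[260:360,298:398];b=cv2.imread(f"pics/{name}_top.png")[170:260,230:320]
    cv2.imwrite(f"pics/{name}.png",np.hstack([cv2.resize(a,(400,400),interpolation=2),cv2.resize(b,(400,400),interpolation=2)]))
E
python3 - <<'E'
from h import *
ctrl.command_gripper(0.0)
try: ctrl.goto(at(-25,150),R)
except ctrl.PlanningError:
    print("flip"); R=np.column_stack([-X,Y,-Z]); ctrl.goto(at(-25,150),R)
print(loc()); ctrl.move_linear(at(-25,90)); click(); look("k1"); print(ctrl.get_clock())
E
```

```text
[-25.1   0.2 150. ]
down False [-25.   0.  52.]
touch True [-14.4  -0.1  51.5]
push [14.5 -0.1 52.4] [ 5.2 -0.8 -3.1]
[ 5.  -0.1 -3.1]
9.25
```

View pics/k1.png

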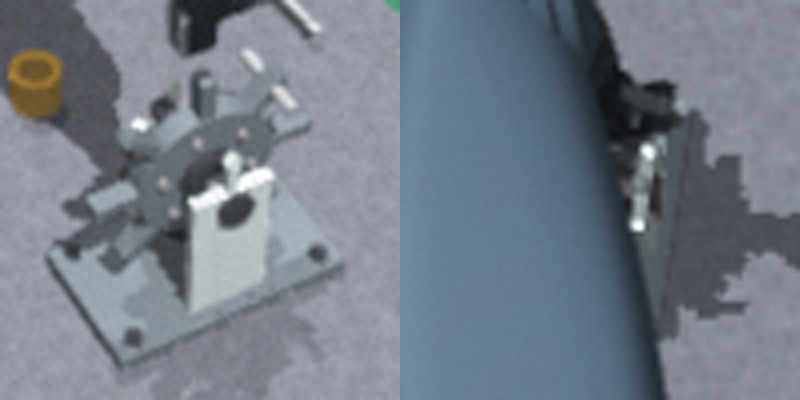

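The crop shows the wheel one click on: the dowel is now at crop (270,82), on the tooth 45° before the top, and the wheel sits in its notch. I repeat the same click once.

Run:
```python
from h import *
ctrl.move_linear(at(-25,100)); click()
ctrl.move_linear(at(-60,170)); look("k2"); print(ctrl.get_clock(),np.round(ctrl.get_contact_force(),1))
```

```text
down False [-24.7   0.1  52.4]
touch True [-14.5  -0.1  51.5]
push [14.5 -0.1 52.4] [ 6.1 -1.1 -3.5]
[ 5.  -0.5 -3.7]
14.6083 [ 0.1  0.2 -0.2]
```

View pics/k2.png

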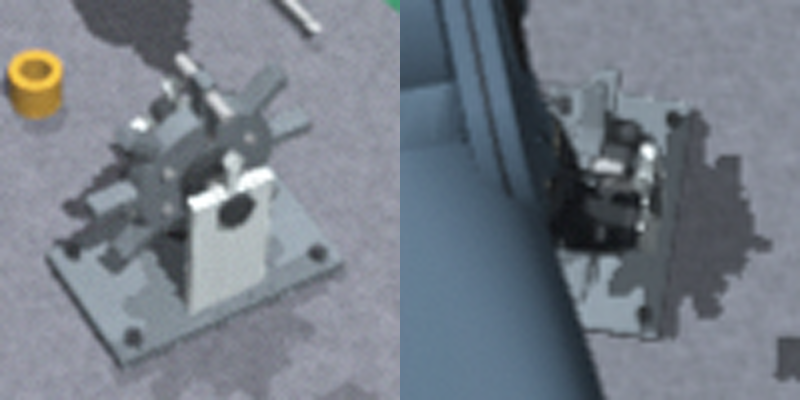

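The dowel is now on the top tooth, at crop (205,85) directly above the pointers. The arm is clear of everything, so I'm handing in.

```bash
python3 -c "
from rig import ctrl
print(ctrl.close_job())"
```

```text
the job is handed in; nothing more can be done
None
```

I turned the sprocket two single clicks, and the last picture shows the master tooth straight up over the pointers with the arm clear; the job is handed in, but no verdict came back.

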